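# Spin the sealing turntable and brake it on its start mark

## Robot

A 7-joint arm with a two-finger parallel gripper is mounted at the origin on a cart in front of the work surface, level with it; the furniture and walls round the work are solid. World frame = base frame: x ahead of the robot, y to its left, z up, the work surface at z = 0. Lengths are in m, angles in rad, forces in N, time in s.
With the tool pointing down it reaches from about 0.425 to 0.925 m from the base axis. Payload 6.8 kg.
Tool frame: the origin (TCP) lies midway between the tips of the shut fingers; the grasp point (between the pads) lies 19 mm behind it; z points along the fingers, y is the line along which they close (so a half turn about z gives the same grasp; the last joint's range is limited). The gripper opens to 85 mm and grips with 20 to 120 N. Pads are 22 mm wide; open, the fingers measure 114 mm over their backs; the gripper's body (76 mm by 85 mm) begins 54 mm behind the grasp point. The pads swing forward as they close: fully open they stand 13 mm farther back than shut.
Start: joints at [-1.285, 0.477, 0.022, 1.555, -0.011, 1.109, -0.083], TCP at [0.259, 0.623, 0.231] pointing down, gripper open.
Joint ranges: [-2.96, 2.96], [-0.34, 2.1], [-1.41, 1.46], [0.24, 2.44], [-1.37, 4.51], [0.17, 1.92], [-2.96, 2.96]. Speed limits (rad/s): [2.39, 2.39, 3.14, 3.14, 3.14, 3.14, 3.14].

## Interface

Orientations are given as a unit quaternion [w, x, y, z].
In Python, from station import * gives the robot as it stands.
- The arm moves only by the shell command python3 -m creep 'ROWS' [FORCE]. ROWS is JSON, a list of rows, each a list of 7 numbers: the gripper command: -1 is shut, 1 is fully open, values between are in proportion, then the shift along the world's x, y, z in mm, then the turn, a rotation vector about the world's x, y, z in rad. A call has 1 to 5 rows; each row shifts and turns the commanded pose from where the row before left it; what a row does not reach is not made up. A row lasts 1/8 s, in which the tool goes at most 62.5 mm and 10.7 degrees, less where a joint would pass 70% of its speed; a pose out of reach is approached as far as the arm can. A call is refused whole if a number of a shift passes 62.5 or a number of a turn 0.188, either way. A call with a gripper value outside its range is refused whole. The fingers move at their own pace and stop on an object; FORCE is the grip in N (left out, the last holds). Time passes only in rows, so rows that do not move let the fingers close. It gives the time, the measured TCP pose, the force, the opening and the grip force at its end, in the units of the state.
- get_obs(): the state, without advancing time (a new reading comes with each control period).
- read_camera(name): name is "scene" or "side" or "wrist"; returns (picture, depth): 400x640x3 uint8, red, green, blue; 400x640 float32, m along the optical axis (not along the pixel's ray), 0 where there is no reading.
- camera_params(name): a dict with "intrinsics" (3x3 intrinsics, pixels), "cam_to_world" (4x4, takes a point from camera to world coordinates); the wrist camera has in their place "mount" (4x4, takes a point from camera to tool coordinates, whose origin is the TCP and whose axes are the flange's). Camera axes: x right, y up, looking along -z (the intrinsics and any distortion apply to the point x, -y, -z); pixel columns grow to the right and rows downward; lengths in m; the calibration is good to about 2 mm. The wrist camera is an equidistant fisheye: a pixel r from the principal point sees the ray r / f radians off the axis. A picture is of the moment at which its call begins: read the wrist's pose just before it. camera_params takes no time and is no camera call.
- hand_in(): hands the job in; it is judged then, once.
The state is a dict: "t": time; "q": joint angles; "joint_vel": joint speeds; "joint_torque": joint torques, N m; "eef_pos": TCP position; "tool_rot": TCP orientation; "contact_force": force on the tool from outside, world axes, zero at the start; "torque": the same for the moment, N m; "gripper_width": opening from 0.0 (shut) to 1.0 (fully open); "grasp_force": force on a finger pad.
Only numpy, scipy, OpenCV 4.12 (cv2) and the standard library are available. Lean on these libraries where they do the work, as an engineer would, in place of code of your own. Each camera call takes 0.05 s, during which the arm holds its last target. There are 200 camera calls.

## Task

An inner lamp unit is clamped on the sealing turntable, whose free running is to be tried before the sealant bead is started at the yellow mark. Flick the table round anticlockwise (seen from above) with a fingertip against one of its clamp posts and let it run free until that mark has gone past the green index plate at least once; then, on a later pass, brake it by pressing a fingertip lightly on the bare deck so that the mark comes to rest beside the green plate, in one stop and with no pushing it there afterwards. Keep off the lamp and the loose things, and finish with the fingertip still on the deck, holding the table there.

Things in the scene. Friction and masses are not known exactly. Their poses are not given: they have to be found in the camera images.
- wheel (a joint): turntable angle, rad: grows anticlockwise seen from above, not wrapped; 0 (or any whole turn) = yellow mark exactly at the index. It starts at rest 2.6 to 5.6 rad short of 0. Free ball bearing, moment of inertia about 0.024 kg m2, drag about 0.001 N m: flicked to 1.3 rad/s it loses about 0.04 rad/s every second and coasts for turns
- hub (a point): point on the turntable's axis, level with the deck's upper face (130 mm above the table top). The blue stand stays fixed; the table turns about this vertical axis
- index (a point): point over the deck edge, 165 mm from the axis, straight inward of the white line of the green index plate (44 mm wide, 26 mm deep, level with the deck, outside its edge, fixed to the stand by a steel bracket reaching 205 mm from the axis)
- mark (a point): the yellow radial mark on the deck (9 mm wide, 40 mm long), point 165 mm from the axis; turns with the table
- deck: round aluminium deck, 350 mm across, 8 mm thick, upper face 130 mm above the table top; turns with the table. Its origin lies on the axis at table-top height. From 130 mm to 175 mm radius it is bare and flat: the place for the braking fingertip
- clamp_0 (a point): foot of a clamp post on the deck: upright steel post 14 mm in diameter, 121 mm from the axis, 31 mm tall over the deck with a black cap; this one stands 60 degrees anticlockwise from the mark. Push it sideways to flick the table. All turn with it
- clamp_1 (a point): foot of the second clamp post, same size and radius, 180 degrees from the mark
- clamp_2 (a point): foot of the third clamp post, same size and radius, 300 degrees anticlockwise from the mark
- lamp: black inner lamp unit with white lenses, nested in the middle of the deck and clamped, its round body centred on the axis: 104 mm radius, standing 23 mm above the deck (its three small ears reach 125 mm from the axis, at the clamp posts). Its origin is 24 mm below the deck face. Not to be touched
- sealant_bottle: loose white bottle with a red nozzle, 46 mm across, 134 mm tall, origin under its centre; stays where it is
- tape_black: loose black tape roll, 76 mm across, 19 mm tall, origin under its centre; stays where it is
- marker: loose white and black marker pen, 130 mm long, 18 mm thick, origin under its centre; stays where it is

How it is judged:
By the outcome, as a careful person would: the job done as asked, in the order asked, and still so for the second after the job is handed in, while the arm keeps its last pose, push and grip.
It also fails if it takes over 48 s, if anything falls off the work surface, if the arm or the gripper's body presses on something with over 40 N, if the wrist force passes 120 N, or if a joint passes its speed limit or range.

## Working session

There is one attempt and no reset: what is moved stays moved. The work goes in short steps, Python scripts to look and compute and a shell command to move; the robot and the scene stay as the last step left them, time stands still between calls to the robot, and variables do not carry over. Pictures are saved under pics/ and viewed, at most 10 in all, crops included, and the job is handed in when it is done.

```bash
mkdir -p pics; ls
python3 - <<'E'
from station import *
import cv2,numpy as np
for n in("scene","side"):
    im,d=read_camera(n); cv2.imwrite(f"pics/{n}0.png",im[:,:,::-1]); np.savez(f"{n}0.npz",im=im,d=d)
    p=camera_params(n); print(n,np.round(p["intrinsics"],1).tolist(),np.round(p["cam_to_world"],3).tolist(),p.keys())
o=get_obs(); print({k:np.round(v,3).tolist() for k,v in o.items()})
E
```

```text
pics
scene [[453.9, 0.0, 322.3], [0.0, 453.9, 199.5], [0.0, 0.0, 1.0]] [[0.597, 0.409, -0.69, -0.23], [-0.802, 0.329, -0.499, -0.627], [0.024, 0.851, 0.524, 0.702], [0.0, 0.0, 0.0, 1.0]] dict_keys(['intrinsics', 'cam_to_world'])
side [[414.4, 0.0, 317.2], [0.0, 414.4, 207.5], [0.0, 0.0, 1.0]] [[-0.889, 0.244, -0.388, 0.048], [-0.459, -0.452, 0.765, 0.989], [0.011, 0.858, 0.514, 0.776], [0.0, 0.0, 0.0, 1.0]] dict_keys(['intrinsics', 'cam_to_world'])
{'t': 0.1, 'q': [-1.285, 0.478, 0.022, 1.556, -0.012, 1.109, -0.083], 'joint_vel': [0.001, -0.001, -0.001, -0.004, -0.001, -0.0, 0.001], 'joint_torque': [0.004, -59.775, 1.614, -28.195, 0.013, 0.005, 0.0], 'eef_pos': [0.259, 0.623, 0.23], 'tool_rot': [-0.0, 0.196, 0.981, -0.001], 'contact_force': [0.269, 0.811, -0.366], 'torque': [-0.005, 0.019, 0.028], 'grasp_force': 0.0, 'gripper_width': 0.995}
```

View pics/scene0.png

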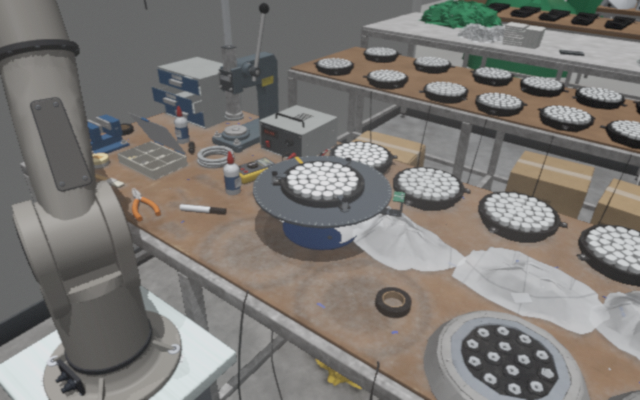

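View pics/side0.png

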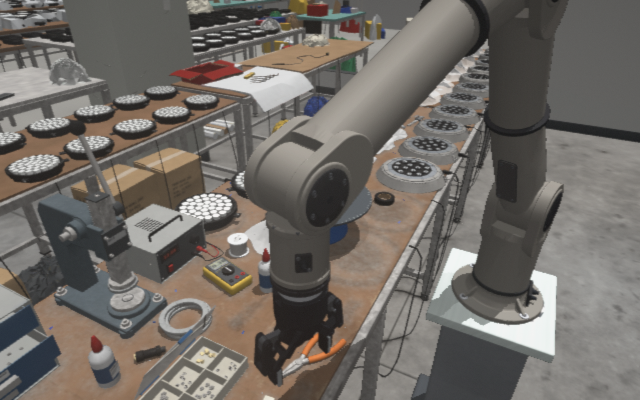

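The scene view shows the deck ellipse centred near (321,190), the green plate near (397,200), the bottle at (232,172), the marker at (203,210) and the tape at (393,301). In the side view the arm hides most of the table. Next I'll rectify the deck plane from the scene camera.

```bash
cat > h.py <<'E'
from station import *
import cv2,numpy as np
def ray(n,uv):
    p=camera_params(n);K=p["intrinsics"];T=np.array(p["cam_to_world"])
    uv=np.atleast_2d(uv).astype(float)
    d=np.c_[(uv[:,0]-K[0][2])/K[0][0],-(uv[:,1]-K[1][2])/K[1][1],-np.ones(len(uv))]
    return T[:3,3],d@T[:3,:3].T
def cast(n,uv,z):
    o,d=ray(n,uv); return o+d*((z-o[2])/d[:,2])[:,None]
def proj(n,P):
    p=camera_params(n);K=p["intrinsics"];T=np.array(p["cam_to_world"])
    c=(np.atleast_2d(P)-T[:3,3])@T[:3,:3]
    return np.c_[K[0][2]-K[0][0]*c[:,0]/c[:,2],K[1][2]+K[1][1]*c[:,1]/c[:,2]]
E
python3 - <<'E'
from h import *
f=np.load("scene0.npz");im,d=f["im"],f["d"]
v,u=np.mgrid[:400,:640]; o,r=ray("scene",np.c_[u.ravel(),v.ravel()])
P=(o+r*d.ravel()[:,None]).reshape(400,640,3)
m=(abs(P[...,2]-.13)<.012)&(u>230)&(u<420)&(v>140)&(v<260)&(d>0)
n,l,s,c=cv2.connectedComponentsWithStats(m.astype(np.uint8)); k=1+s[1:,4].argmax()
print(s[k],np.median(P[l==k][:,2]))
pts=P[l==k]; (cx,cy),rad=cv2.minEnclosingCircle(pts[:,:2].astype(np.float32)); print("enc",cx,cy,rad)
hsv=cv2.cvtColor(im,cv2.COLOR_RGB2HSV)
g=(hsv[...,0]>45)&(hsv[...,0]<90)&(hsv[...,1]>70)&(u>370)&(u<430)&(v>170)&(v<230)
print("green",g.sum(),u[g].mean(),v[g].mean(),cast("scene",[[u[g].mean(),v[g].mean()]],.13))
y=(hsv[...,0]>18)&(hsv[...,0]<38)&(hsv[...,1]>110)&(u>230)&(u<420)&(v>140)&(v<260)
n,l,s,c=cv2.connectedComponentsWithStats(y.astype(np.uint8)); print([(s[i,4],c[i].round(1),cast("scene",[c[i]],.13).round(3)) for i in range(1,n)])
cv2.imwrite("pics/crop1.png",cv2.resize(im[140:270,220:430,::-1],None,fx=3.8,fy=3.8,interpolation=cv2.INTER_CUBIC))
E
```

```text
[ 253  156  139   72 4871] 0.1313938685710907
enc 0.5737281441688538 -0.04462635889649391 0.17747268080711365
green 33 397.42424242424244 196.87878787878788 [[ 0.64763302 -0.21870088  0.13      ]]
[(np.int32(23), array([298.4, 159.8]), array([[0.65 , 0.095, 0.13 ]])), (np.int32(138), array([249.8, 176.1]), array([[0.497, 0.133, 0.13 ]]))]
```

View pics/crop1.png

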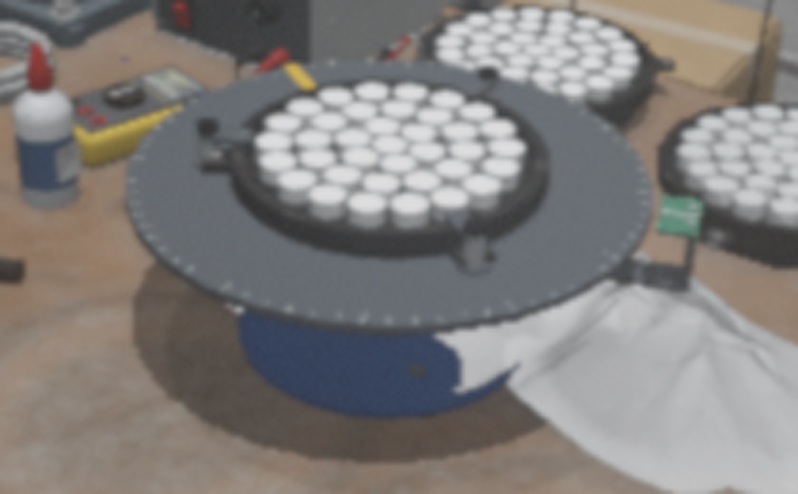

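The yellow mark is at crop (299,77), world about (0.650,0.095). The plate is at crop (680,215), and the posts are at (207,140), (475,245) and (490,80). The hub is about (0.574,-0.045), so the mark sits near 61° and the index near -67°, roughly 4.0 rad apart. I'll shut the fingers and move over the far deck.

```bash
python3 -m creep '[[-1,35,-47,0,0,0,0.13],[-1,35,-47,0,0,0,0.13],[-1,35,-47,0,0,0,0.13],[-1,35,-47,0,0,0,0],[-1,35,-47,0,0,0,0]]' 20
python3 -m creep '[[-1,35,-47,0,0,0,0],[-1,35,-47,0,0,0,0],[-1,35,-47,0,0,0,0],[-1,35,-47,0,0,0,0],[-1,35,-47,0,0,0,0]]'
```

```text
t: 0.72
eef_pos: [0.4348, 0.3864, 0.231]
tool_rot: [-0.0, 0.002, 1.0, -0.0]
contact_force: [0.3, 0.5, 0.2]
gripper_width: 0.001
grasp_force: 0.0
t: 1.35
eef_pos: [0.6097, 0.1518, 0.231]
tool_rot: [-0.0, 0.002, 1.0, -0.0]
contact_force: [0.6, 0.6, -0.2]
gripper_width: -0.001
grasp_force: 0.0
```

```bash
python3 -m creep '[[-1,37,-48,0,0,0,0],[-1,37,-48,0,0,0,0],[-1,36,-48,-20,0,0,0],[-1,0,0,-40,0,0,0]]'
python3 - <<'E'
from h import *
for n in("scene","side"):
    im,d=read_camera(n); np.savez(f"{n}1.npz",im=im,d=d)
    v,u=np.mgrid[:400,:640]; o,r=ray(n,np.c_[u.ravel(),v.ravel()])
    P=(o+r*d.ravel()[:,None]).reshape(400,640,3)
    near=np.hypot(P[...,0]-.574,P[...,1]+.045)
    m=(abs(P[...,2]-.131)<.006)&(near<.19)&(d>0)
    p=P[m]; print(n,m.sum(),"z",np.median(p[:,2]))
    # edge circle fit: outermost points by angle, algebraic
    a=np.arctan2(p[:,1]+.045,p[:,0]-.574); rr=np.hypot(p[:,0]-.574,p[:,1]+.045)
    E=np.array([p[(a>=t)&(a<t+.1)][rr[(a>=t)&(a<t+.1)].argmax()] for t in np.arange(-3.14,3.1,.1) if ((a>=t)&(a<t+.1)&(rr>.165)).any()])
    A=np.c_[2*E[:,:2],np.ones(len(E))]; s=np.linalg.lstsq(A,(E[:,:2]**2).sum(1),rcond=None)[0]
    print("hub",s[:2],np.sqrt(s[2]+s[:2]@s[:2]),len(E))
    h=cv2.cvtColor(im,cv2.COLOR_RGB2HSV)
    g=(h[...,0]>45)&(h[...,0]<90)&(h[...,1]>70)&(near<.25)
    y=(h[...,0]>18)&(h[...,0]<38)&(h[...,1]>110)&(near<.18)&(near>.13)&(P[...,2]>.12)
    for k,q in(("green",g),("yel",y)):
        if q.any():
            w=cast(n,[[u[q].mean(),v[q].mean()]],.13)[0]; print(k,q.sum(),w,"z",np.median(P[q][:,2]),np.degrees(np.arctan2(w[1]-s[1],w[0]-s[0])))
    c=(P[...,2]>.154)&(P[...,2]<.175)&(near>.1)&(near<.15)
    nn,l,st,cc=cv2.connectedComponentsWithStats(c.astype(np.uint8))
    print([(int(st[i,4]),P[l==i].mean(0).round(3).tolist(),P[l==i][:,2].max().round(3)) for i in range(1,nn) if st[i,4]>5])
    cv2.imwrite(f"pics/{n}1.png",cv2.resize(im[::,:,::-1],(800,500)))
E
```

```text
t: 1.85
eef_pos: [0.7216, 0.0022, 0.1721]
tool_rot: [0.002, 0.006, 1.0, -0.002]
contact_force: [-0.8, 0.0, -0.5]
gripper_width: 0.003
grasp_force: 0.0
scene 4683 z 0.1313509435148822
hub [ 0.5742331  -0.04623194] 0.1753708013254153 63
green 31 [ 0.64713827 -0.21851192  0.13      ] z 0.131598483026658 -67.06296561678468
yel 16 [0.65185075 0.09634913 0.13      ] z 0.13192205100907906 61.437206994546045
[(33, [0.688, -0.043, 0.159], np.float64(0.165)), (39, [0.511, 0.053, 0.159], np.float64(0.164)), (49, [0.516, -0.148, 0.159], np.float64(0.164))]
side 2793 z 0.1288166606304254
hub [ 0.57242898 -0.04346355] 0.17536831955445542 62
green 16 [ 0.64672719 -0.21067176  0.13      ] z 0.1291407958166247 -66.04224705684761
yel 20 [0.64731551 0.09713618 0.13      ] z 0.12925354921500143 61.95924653464456
[(14, [0.513, -0.146, 0.158], np.float64(0.161)), (13, [0.693, -0.038, 0.158], np.float64(0.163)), (12, [0.706, 0.011, 0.17], np.float64(0.174)), (18, [0.508, 0.063, 0.158], np.float64(0.162))]
```

View pics/scene1.png

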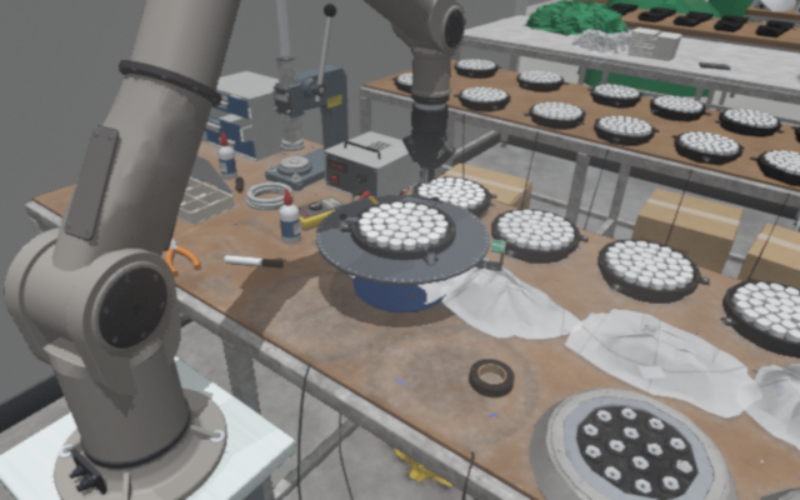

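View pics/side1.png

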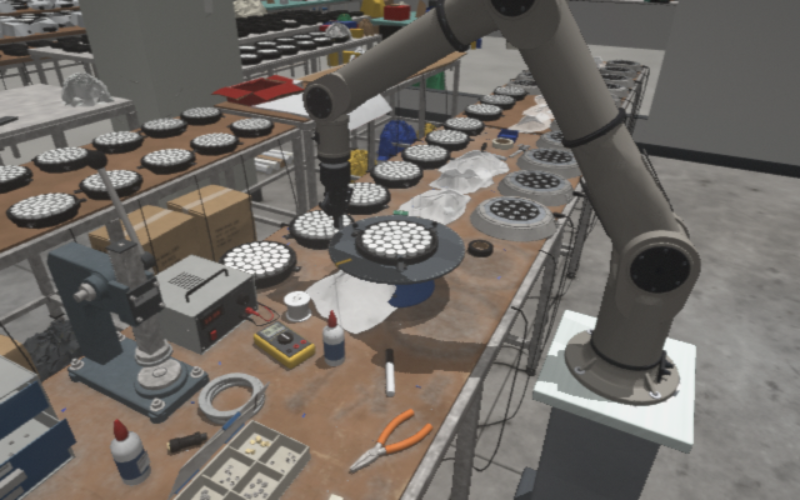

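Both views show the deck clear. The tip is over the bare rim at about r = 0.156, and clamp_2 is near (0.693,-0.042). Before flicking, I'll touch the resting deck gently to learn its height and how stiff the press is.

```bash
python3 -m creep '[[-1,0,0,-34,0,0,0],[-1,0,0,-4,0,0,0],[-1,0,0,0,0,0,0]]'
python3 -m creep '[[-1,0,0,-2,0,0,0],[-1,0,0,0,0,0,0]]'
python3 -m creep '[[-1,0,0,-1,0,0,0],[-1,0,0,0,0,0,0]]'
```

```text
t: 2.33
eef_pos: [0.7189, 0.0109, 0.1348]
tool_rot: [0.0, 0.001, 1.0, 0.0]
contact_force: [0.2, 0.2, -0.4]
gripper_width: -0.003
grasp_force: 0.0
t: 2.58
eef_pos: [0.719, 0.0101, 0.1326]
tool_rot: [0.001, 0.002, 1.0, 0.0]
contact_force: [0.1, 0.5, 0.7]
gripper_width: -0.003
grasp_force: 0.0
t: 2.82
eef_pos: [0.7186, 0.0099, 0.1306]
tool_rot: [0.0, 0.002, 1.0, 0.0]
contact_force: [0.5, -0.1, -0.5]
gripper_width: 0.002
grasp_force: 0.0
```

```bash
python3 -m creep '[[-1,0,0,-1,0,0,0],[-1,0,0,0,0,0,0]]'
python3 -m creep '[[-1,0,0,-1,0,0,0],[-1,0,0,0,0,0,0]]'
```

```text
t: 3.08
eef_pos: [0.7188, 0.0096, 0.1302]
tool_rot: [0.0, 0.002, 1.0, -0.0]
contact_force: [-1.1, -0.2, 4.6]
gripper_width: 0.007
grasp_force: 2.4
t: 3.32
eef_pos: [0.719, 0.0092, 0.1302]
tool_rot: [0.001, 0.002, 1.0, -0.0]
contact_force: [-3.7, -0.6, 10.4]
gripper_width: -0.001
grasp_force: 5.0
```

The deck face is at z = 0.130 and the press stiffness is about 6 N/mm. A commanded z of 0.128 gives about 10 N. Next I'll go behind clamp_2.

```bash
python3 -m creep '[[-1,0,0,62,0,0,0],[-1,-10,-54,0,0,0,0],[-1,-10,-55,0,0,0,0],[-1,0,0,-34,0,0,0],[-1,0,0,0,0,0,0]]'
python3 -m creep '[[-1,0,14,0,0,0,0],[-1,0,14,0,0,0,0],[-1,0,0,0,0,0,0]]'
```

```text
t: 3.95
eef_pos: [0.6964, -0.099, 0.1536]
tool_rot: [-0.003, 0.002, 1.0, 0.0]
contact_force: [-0.3, 0.7, -0.4]
gripper_width: -0.001
grasp_force: 0.0
t: 4.32
eef_pos: [0.6994, -0.0671, 0.1574]
tool_rot: [0.001, -0.0, 1.0, 0.001]
contact_force: [0.6, 1.1, 0.9]
gripper_width: 0.004
grasp_force: 0.0
```

```bash
python3 -m creep '[[-1,0,6,0,0,0,0],[-1,0,11,0,0,0,0],[-1,0,15,0,0,0,0],[-1,0,17,0,0,0,0],[-1,0,-4,0,0,0,0]]'
python3 -m creep '[[-1,0,-6,30,0,0,0],[-1,0,0,15,0,0,0]]'
cat > look.py <<'E'
from h import *
hub={"scene":(.5742,-.0462)}
def mark():
    t=get_obs()["t"]; im,d=read_camera("scene")
    h=cv2.cvtColor(im,cv2.COLOR_RGB2HSV); v,u=np.mgrid[:400,:640]
    y=(h[...,0]>18)&(h[...,0]<38)&(h[...,1]>90)
    w=cast("scene",np.c_[u[y],v[y]],.13); e=w[:,:2]-hub["scene"]; r=np.hypot(*e.T); k=(r>.135)&(r<.18)
    # exclude fixed clutter outside deck; take largest blob
    if k.sum()<3: return t,None,int(k.sum())
    m=np.median(e[k],0); return t,np.degrees(np.arctan2(m[1],m[0])),int(k.sum())
if __name__=="__main__":
    for i in range(2): print(mark())
E
python3 look.py
```

```text
t: 4.95
eef_pos: [0.6987, -0.0219, 0.1564]
tool_rot: [-0.0, -0.0, 1.0, 0.001]
contact_force: [-0.3, -0.4, 0.6]
gripper_width: 0.004
grasp_force: 0.0
t: 5.2
eef_pos: [0.6992, -0.0336, 0.2032]
tool_rot: [0.001, 0.003, 1.0, -0.0]
contact_force: [0.2, -1.3, 0.1]
gripper_width: -0.004
grasp_force: 0.0
(5.2, np.float64(104.4926462352217), 48)
(5.25, np.float64(107.73534236525343), 43)
```

The table is running at about 1.13 rad/s. I'll move to hover above the brake spot and keep tracking the mark.

```bash
python3 -m creep '[[-1,20,42,0,0,0,0],[-1,0,0,-48,0,0,0],[-1,0,0,-20,0,0,0],[-1,0,0,0,0,0,0]]'
python3 look.py
for i in 1 2 3 4; do python3 -m creep '[[-1,0,0,0,0,0,0],[-1,0,0,0,0,0,0],[-1,0,0,0,0,0,0],[-1,0,0,0,0,0,0],[-1,0,0,0,0,0,0]]' | grep -E "t:|force|pos"; python3 -c "from look import *;print(mark())"; done
```

```text
t: 5.8
eef_pos: [0.718, 0.0091, 0.1325]
tool_rot: [-0.001, 0.002, 1.0, -0.0]
contact_force: [-0.0, -0.4, 0.1]
gripper_width: -0.003
grasp_force: 0.0
(5.8, np.float64(136.86674649355308), 62)
(5.85, np.float64(136.86380518544132), 59)
t: 6.52
eef_pos: [0.7186, 0.01, 0.1336]
tool_rot: [0.0, 0.002, 1.0, 0.0]
contact_force: [0.4, -1.3, -0.2]
grasp_force: 0.0
(6.525, np.float64(133.5583665240195), 55)
t: 7.2
eef_pos: [0.7186, 0.0099, 0.1336]
tool_rot: [0.0, 0.002, 1.0, 0.0]
contact_force: [-1.3, -0.4, 0.3]
grasp_force: 0.0
(7.2, np.float64(130.48200116908654), 53)
t: 7.88
eef_pos: [0.7186, 0.0099, 0.1335]
tool_rot: [-0.0, 0.002, 1.0, -0.0]
contact_force: [-0.7, -0.2, -0.5]
grasp_force: 0.0
(7.875, np.float64(128.02976192020375), 52)
t: 8.55
eef_pos: [0.7186, 0.0099, 0.1335]
tool_rot: [-0.0, 0.002, 1.0, 0.0]
contact_force: [0.0, 0.6, 0.0]
grasp_force: 0.0
(8.55, np.float64(125.52340334253475), 59)
```

Run:
```python
from h import *
t=get_obs()["t"]; im,d=read_camera("scene"); h=cv2.cvtColor(im,cv2.COLOR_RGB2HSV)
y=((h[...,0]>15)&(h[...,0]<40)&(h[...,1]>80)).astype(np.uint8); y[:140]=0;y[260:]=0;y[:,:230]=0;y[:,420:]=0
n,l,s,c=cv2.connectedComponentsWithStats(y)
for i in range(1,n):
    w=cast("scene",[c[i]],.13)[0,:2]-(.5742,-.0462); print(t,s[i,4],c[i].round(1),np.hypot(*w).round(3),np.degrees(np.arctan2(w[1],w[0])).round(1),np.median(h[l==i],0))
cv2.imwrite("pics/c2.png",cv2.resize(im[140:270,220:430,::-1],None,fx=3.8,fy=3.8))
```

```text
8.6 189 [250.8 175.6] 0.194 112.2 [ 23. 130. 148.]
8.6 52 [259.5 186. ] 0.159 128.4 [ 22. 112. 173.]
```

View pics/c2.png

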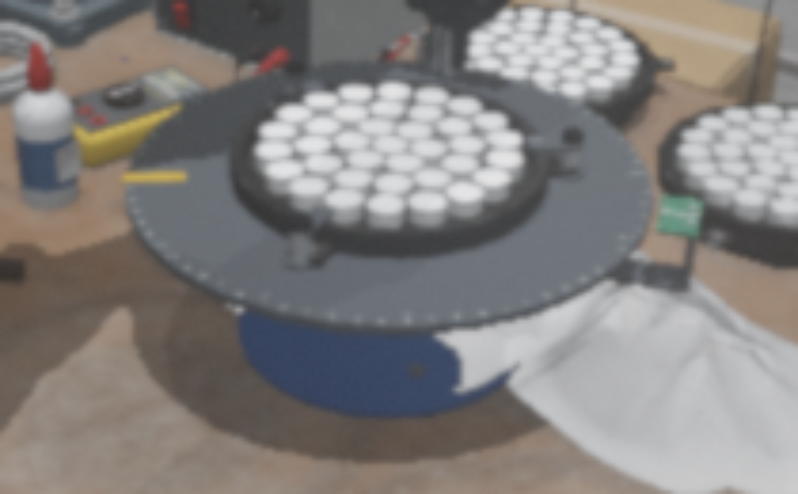

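The mark now stands at crop (155,178), about 128°, and is creeping backwards. My fast descent overshot and touched the deck before any pass, so I have to flick it again. This time the hover will be higher and the descent gentle. Next is clamp_1.

```bash
python3 -m creep '[[-1,0,0,60,0,0,0],[-1,-30,-50,0,0,0,0.15],[-1,-30,-50,0,0,0,0.15],[-1,-30,-50,0,0,0,0.15],[-1,-30,-50,0,0,0,0.15]]'
cat > look.py <<'E'
from h import *
def mark():
    t=get_obs()["t"]; im,d=read_camera("scene"); h=cv2.cvtColor(im,cv2.COLOR_RGB2HSV)
    y=((h[...,0]>15)&(h[...,0]<40)&(h[...,1]>80)).astype(np.uint8); y[:140]=0;y[260:]=0;y[:,:230]=0;y[:,420:]=0
    n,l,s,c=cv2.connectedComponentsWithStats(y); out=[]
    for i in range(1,n):
        w=cast("scene",[c[i]],.13)[0,:2]-(.5742,-.0462); r=np.hypot(*w)
        if s[i,4]>7 and .14<r<.172: out.append((np.degrees(np.arctan2(w[1],w[0])).round(2)%360,r.round(3),int(s[i,4])))
    return round(t,3),out
if __name__=="__main__": print(mark())
E
python3 look.py
```

```text
t: 9.28
eef_pos: [0.5975, -0.1917, 0.1938]
tool_rot: [0.0, -0.296, 0.955, -0.0]
contact_force: [-0.1, -0.5, 0.9]
gripper_width: 0.002
grasp_force: 0.0
(9.275, [(np.float64(126.69), np.float64(0.159), 50)])
```

```bash
python3 -m creep '[[-1,13,14,0,0,0,0],[-1,12,13,-16,0,0,0],[-1,0,0,-14,0,0,0],[-1,0,0,-7,0,0,0],[-1,0,0,0,0,0,0]]'
python3 look.py
```

```text
t: 9.95
eef_pos: [0.6227, -0.1632, 0.1553]
tool_rot: [-0.001, -0.294, 0.956, 0.0]
contact_force: [0.2, 1.0, -0.6]
gripper_width: 0.001
grasp_force: 0.0
(9.95, [(np.float64(126.54), np.float64(0.159), 50)])
```

Table is at rest at 126.5°. Flicking.

```bash
python3 -m creep '[[-1,5,4,0,0,0,0],[-1,8,7,0,0,0,0],[-1,10,11,0,0,0,0],[-1,10,13,0,0,0,0],[-1,-2,-3,0,0,0,0]]'
python3 -m creep '[[-1,2,-5,25,0,0,0],[-1,0,0,20,0,0,0]]'
python3 look.py;python3 look.py
```

```text
t: 10.62
eef_pos: [0.656, -0.1277, 0.1564]
tool_rot: [0.001, -0.296, 0.955, 0.001]
contact_force: [0.0, -0.5, -1.0]
gripper_width: -0.001
grasp_force: 0.0
t: 10.88
eef_pos: [0.6564, -0.1371, 0.2024]
tool_rot: [-0.0, -0.293, 0.956, -0.0]
contact_force: [0.4, -0.1, 0.1]
gripper_width: 0.002
grasp_force: 0.0
(10.875, [(np.float64(167.54), np.float64(0.157), 63)])
(10.925, [(np.float64(170.72), np.float64(0.157), 63)])
```

```bash
python3 -m creep '[[-1,21,49,0,0,0,0],[-1,21,49,0,0,0,0],[-1,21,48,0,0,0,0],[-1,0,0,0,0,0,0],[-1,0,0,-20,0,0,0]]' | grep -E "t:|pos|contact"
python3 look.py
python3 -m creep '[[-1,0,0,-15,0,0,0],[-1,0,0,-12,0,0,0],[-1,0,0,-8,0,0,0],[-1,0,0,-4,0,0,0],[-1,0,0,0,0,0,0]]'| grep -E "t:|pos|contact"
python3 look.py
```

```text
t: 11.6
eef_pos: [0.7203, 0.0096, 0.1819]
tool_rot: [0.001, -0.294, 0.956, -0.001]
contact_force: [-0.0, -0.6, 0.2]
(11.6, [(np.float64(215.93), np.float64(0.155), 62)])
t: 12.28
eef_pos: [0.7196, 0.01, 0.1424]
tool_rot: [-0.0, -0.294, 0.956, 0.0]
contact_force: [-0.0, -0.1, 0.1]
(12.275, [(np.float64(260.90999999999997), np.float64(0.153), 51)])
```

```bash
for i in 1 2 3 4 5; do python3 -m creep '[[-1,0,0,0,0,0,0],[-1,0,0,0,0,0,0],[-1,0,0,0,0,0,0],[-1,0,0,0,0,0,0],[-1,0,0,0,0,0,0]]'| grep -E "eef|contact"; python3 look.py; done
```

```text
eef_pos: [0.7196, 0.01, 0.1425]
contact_force: [0.3, -0.0, -0.1]
(12.95, [(np.float64(304.95), np.float64(0.154), 34)])
eef_pos: [0.7196, 0.0099, 0.1426]
contact_force: [-0.3, -0.9, -0.1]
(13.625, [(np.float64(347.26), np.float64(0.156), 29)])
eef_pos: [0.7195, 0.0099, 0.1425]
contact_force: [0.5, -0.0, 0.6]
(14.3, [(np.float64(27.84), np.float64(0.16), 20)])
eef_pos: [0.7196, 0.0099, 0.1425]
contact_force: [0.4, 0.5, -0.8]
(14.975, [(np.float64(66.85), np.float64(0.159), 29)])
eef_pos: [0.7196, 0.0099, 0.1426]
contact_force: [0.1, -1.3, 0.2]
(15.65, [])
```

```bash
python3 -m creep '[[-1,0,0,-4,0,0,0],[-1,0,0,-3,0,0,0],[-1,0,0,-2,0,0,0],[-1,0,0,0,0,0,0],[-1,0,0,0,0,0,0]]'| grep -E "eef|contact"; python3 look.py
python3 -m creep '[[-1,0,0,0,0,0,0],[-1,0,0,0,0,0,0],[-1,0,0,0,0,0,0],[-1,0,0,0,0,0,0],[-1,0,0,0,0,0,0]]'| grep -E "eef|contact"; python3 look.py
python3 -m creep '[[-1,0,0,0,0,0,0],[-1,0,0,0,0,0,0],[-1,0,0,0,0,0,0]]'| grep -E "eef|contact"; python3 look.py
python3 -m creep '[[-1,0,0,0,0,0,0],[-1,0,0,0,0,0,0],[-1,0,0,0,0,0,0]]'| grep -E "eef|contact"; python3 look.py
```

```text
eef_pos: [0.7196, 0.0099, 0.1336]
contact_force: [-0.9, -0.0, 0.5]
(16.325, [(np.float64(144.29), np.float64(0.158), 52)])
eef_pos: [0.7196, 0.0099, 0.1335]
contact_force: [0.0, 0.4, 0.4]
(17.0, [(np.float64(182.96), np.float64(0.157), 59)])
eef_pos: [0.7195, 0.0099, 0.1335]
contact_force: [-0.2, -0.2, 0.1]
(17.425, [(np.float64(207.05), np.float64(0.157), 62)])
eef_pos: [0.7196, 0.0099, 0.1336]
contact_force: [0.1, 0.8, 0.0]
(17.85, [(np.float64(231.22), np.float64(0.153), 58)])
```

```bash
python3 -m creep '[[-1,0,0,0,0,0,0],[-1,0,0,0,0,0,0],[-1,0,0,0,0,0,0],[-1,0,0,0,0,0,0],[-1,0,0,0,0,0,0]]'| grep -E "t:|contact"; python3 look.py
```

```text
t: 18.52
tool_rot: [0.0, -0.294, 0.956, -0.0]
contact_force: [-0.8, 0.4, -0.3]
(18.525, [(np.float64(268.71), np.float64(0.153), 51)])
```

```bash
python3 -m creep '[[-1,0,0,0,0,0,0],[-1,0,0,0,0,0,0],[-1,0,0,-5,0,0,0],[-1,0,0,0,0,0,0],[-1,0,0,0,0,0,0]]'| grep -E "t:|eef|contact"; python3 look.py; python3 look.py
```

```text
t: 19.2
eef_pos: [0.7203, 0.0094, 0.1302]
tool_rot: [0.001, -0.293, 0.956, -0.0]
contact_force: [-2.7, -1.0, 9.2]
(19.2, [(np.float64(290.56), np.float64(0.153), 45)])
(19.25, [(np.float64(290.56), np.float64(0.153), 45)])
```

```bash
python3 -m creep '[[-1,0,0,0,0,0,0],[-1,0,0,0,0,0,0],[-1,0,0,0,0,0,0],[-1,0,0,0,0,0,0]]'| grep -E "t:|eef|contact"
python3 - <<'E'
from look import *
print(mark())
im,d=read_camera("scene");a=cv2.resize(im[165:235,350:430,::-1],None,fx=5,fy=5,interpolation=cv2.INTER_CUBIC)
im,d=read_camera("side");c=proj("side",[[.64,-.2,.13]])[0].astype(int);b=cv2.resize(im[c[1]-35:c[1]+35,c[0]-40:c[0]+40,::-1],None,fx=5,fy=5,interpolation=cv2.INTER_CUBIC)
cv2.imwrite("pics/end.png",np.hstack([a,b]))
E
```

```text
t: 19.8
eef_pos: [0.7203, 0.0095, 0.1302]
tool_rot: [0.001, -0.293, 0.956, -0.0]
contact_force: [-2.6, -1.2, 8.7]
(19.8, [(np.float64(290.56), np.float64(0.153), 45)])
```

View pics/end.png

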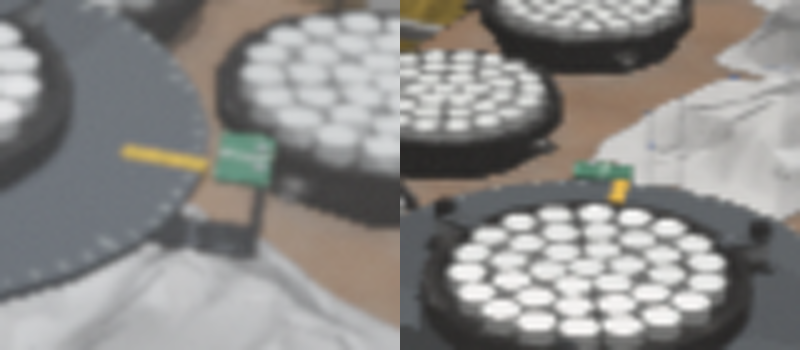

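The yellow mark, ending at (205,163) in the left crop, is beside the green plate at (245,158). It is about 2–3° short of the white line and at rest under about 9 N. I'm not allowed to push it further, so I'll hand in.

```bash
python3 -c "from station import *; print(hand_in())"
```

```text
the job is handed in; nothing more can be done
None
```

The job is handed in: the yellow mark rests beside the green plate, about 2.4° (7 mm) short of its white line, stopped on its second pass with the fingertip holding at about 9 N; however, on my first flick the fingertip came down too fast and apparently braked the deck before any pass, so I had to flick it again, and I haven't seen the verdict.

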